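# Put an ore sample set away in the archive tray

### The arm

A 6-joint arm with a two-finger parallel gripper is mounted at the origin on the work surface. World frame = base frame: x ahead of the robot, y to its left, z up, the work surface at z = 0. Lengths are in m, angles in degrees, forces in N, time in s.
With the tool pointing down it reaches from about 0.3 to 0.775 m from the base axis. Payload 14.6 kg.
Tool frame: the origin (TCP) lies midway between the tips of the shut fingers; the grasp point (between the pads) lies 19 mm behind it; x points along the fingers, z is the direction in which the jaws open and shut, and the axes are right-handed (so a half turn about x gives the same grasp; the last joint's range is limited). The gripper opens to 85 mm and grips with 20 to 120 N. Pads are 22 mm wide; open, the fingers measure 114 mm over their backs; the gripper's body (76 mm by 85 mm) begins 54 mm behind the grasp point. The pads swing forward as they close: fully open they stand 13 mm farther back than shut.
Start: joints at [61.329, 17.183, 87.147, -0, 75.671, -3.816], TCP at [0.231, 0.499, 0.231] pointing down, gripper open.
Joint ranges: [-173.82, 173.82], [-45.26, 126.66], [13.44, 144.39], [-59.66, 239.66], [0, 175.72], [-146.38, 146.38]. Speed limits (degrees/s): [127.2, 127.2, 147.25, 180, 180, 180].

### API

Orientations are given as [roll, pitch, yaw] about the fixed x, y, z axes, in that order (R = Rz(yaw) Ry(pitch) Rx(roll)).
In Python, from bench import robot, set_gripper, planner, grab_frame, order, status gives the robot as it stands. The module is installed in compiled form; this text tells all that it offers. Calls block until the motion is done:
- robot.move_ptp(position, orientation): joint-space move of the TCP to a pose.
- robot.move_l(position, orientation=None, feed=0.15, max_force=None): straight line of the TCP; orientation=None keeps the orientation; feed is the mean speed in m/s. With max_force (N) it stops when the force on the tool has changed by that much, and returns True; else False.
- robot.goto_joints(angles): joint-space move.
- set_gripper(opening): finger opening in m; the grip force is fixed at half the most; returns when the fingers have stopped.
- robot.pause(seconds).
- planner.solve_ik(position, orientation): joint angles nearest the present ones, or None.
- grab_frame(name): name is "scene" or "top" or "wrist"; returns a dict with "img" (384x512x3 uint8, red, green, blue), "depth" (384x512 float32, m along the optical axis (not along the pixel's ray), 0 where there is no reading), "camera_matrix" (3x3 intrinsics, pixels), "origin" and "rotation" of the camera in the world. Camera axes: x right, y down, z forward; pixel columns grow to the right and rows downward; lengths in m; the calibration is good to about 2 mm. A picture is of the moment at which its call begins.
A pose or a line that the arm cannot do raises robot.MotionError and nothing moves.
- order.finish_job(): hands the job in, once; it reports no verdict.
Readings, each from a call of its own:
- status.get_time_s(): time.
- status.get_joint_positions(): joint angles.
- status.get_qvel(): joint speeds.
- status.get_joint_efforts(): joint torques, N m.
- status.get_position(): TCP position.
- status.get_orientation(): TCP orientation.
- status.get_wrist_force(): force on the tool from outside, world axes, zero at the start.
- status.get_moment(): the same for the moment, N m.
- status.get_gripper_width(): finger opening in m.
Only numpy, scipy, OpenCV 4.12 (cv2) and the standard library are available. Lean on these libraries where they do the work, as an engineer would, in place of code of your own. Each camera call takes 0.05 s, during which the arm holds its last target.

### The job

Put this ore sample set away in the white tray: stack all the loose grey slide cases squarely into one column on the case that already lies in the tray, and stand every core tube upright, heavy end down, in the empty half of the tray. The tubes look the same at both ends, so feel which end is heavy by balancing each one in the grip. Leave the petri dish, the lens canister and the computer mouse where they are.

Things in the scene. Friction and masses are not known exactly. Their poses are not given: they have to be found in the camera images.
- tray: White plastic tray, 230 x 350 mm, fixed to the bench, in a different place and turned a little each time; origin under its centre, z up. Floor 4 mm thick, rim 5 mm thick and 14 mm high. A 5 mm thick, 12 mm high divider along its x, at y = +10 mm, parts it: the +y half holds the base case, the -y half is for the tubes.
- column_spot (a point): Centre of the cases' place, on the tray's floor at the tray's y = +90 mm; axes as the tray's.
- tube_bay (a point): Centre of the tubes' half, on the tray's floor at the tray's y = -80 mm; axes as the tray's. The free floor there is 220 mm along x and about 175 mm along y.
- base_case: Grey slide case like the others, lying loose in the tray over column_spot, its length along the tray's x within a few degrees: the foot of the column. Origin at the centre of its underside, x along its 140 mm length, 64 mm wide (y), 34 mm high, z up.
- case_A: One of two or three closed grey slide cases lying on the bench (absent ones read None). A box 140 mm long (its x), 64 mm wide (y), 34 mm high (z up), about 0.22 kg; origin at the centre of its underside.
- case_B: One of two or three closed grey slide cases lying on the bench (absent ones read None). A box 140 mm long (its x), 64 mm wide (y), 34 mm high (z up), about 0.22 kg; origin at the centre of its underside.
- case_C: One of two or three closed grey slide cases lying on the bench (absent ones read None). A box 140 mm long (its x), 64 mm wide (y), 34 mm high (z up), about 0.22 kg; origin at the centre of its underside.
- tube_A: One of 2 or 3 core tubes lying on the bench (absent ones read None): a closed cardboard tube of octagonal section, 36 mm across its flats, 120 mm long (its x), with the same black domed cap at both ends, 0.24 to 0.36 kg. Origin at its middle. An ore plug fixed inside one end puts the centre of mass 26 mm from the middle; nothing shows which end, and x may point either way.
- tube_B: Core tube, outwardly as tube_A. The domes (radius 55 mm) let a tube stand on its heavy end only, where it rocks upright from a lean within some 5 s; on its light end it topples. Gripped firmly across its middle and lifted, any of the tubes turns the wrist with about 0.06 to 0.1 N m towards its heavy end.
- tube_C: Core tube, outwardly as tube_A. In a slack grip (3 to 4 N) across its middle, any lifted tube swings about the finger pads until its heavy end hangs down, within some 25 degrees (a small shake helps). Gripped and standing, its middle is 60 mm above its foot.
- petri_dish: Glass dish, 90 mm across, 16 mm high, loose, at the robot's near right; not to be moved. Origin at the centre of its underside.
- lens_canister: Upright aluminium jar with a black cap, 52 mm across, 70 mm high, loose, at the robot's left; not to be moved. Origin at the centre of its underside.
- mouse: Black computer mouse, 100 x 60 mm, 32 mm high, loose, right of the cases; not to be moved. Origin at the centre of its underside.
Not all that is in view belongs to the job. Leave any blue or orange look-alike of the tube_C alone.

How it is judged:
By the outcome, as a careful person would: the job done as asked, in the order asked, and still so for the second after the job is handed in, with the robot touching nothing.
Of case_A, case_B, case_C only 2 to 3 are there at a start; the rules pass over those that are not, and their reading is None.
Of tube_A, tube_B, tube_C only 2 to 3 are there at a start; the rules pass over those that are not, and their reading is None.
At some moment in a run one of tube_A, tube_B, tube_C may be knocked a few centimetres aside while the robot is not near it.
Once in a run the grip may slacken for a moment while it holds something.
It also fails if it takes over 210 s, if anything falls off the work surface, if the arm or the gripper's body presses on something with over 40 N, if the wrist force passes 120 N, or if a joint passes its speed limit or range.

## Working session

There is one attempt and no reset: what is moved stays moved. The work goes in short steps, each a Python script; the robot and the scene stay as the last script left them, time stands still between calls to the robot, and variables do not carry over. Pictures are saved under pics/ and viewed, and the job is handed in when it is done.

```bash
mkdir -p pics; ls; python3 - <<'E'
from bench import robot, set_gripper, planner, grab_frame, order, status
import cv2,numpy as np
for n in ["scene","top","wrist"]:
    f=grab_frame(n); cv2.imwrite(f"pics/{n}0.png",f["img"][:,:,::-1]); np.savez(f"pics/{n}0.npz",**f)
    print(n,np.round(f["camera_matrix"],1).tolist(),np.round(f["origin"],3),np.round(f["rotation"],3).tolist(),(f["depth"]>0).mean())
print(status.get_time_s(),status.get_position(),status.get_orientation(),status.get_gripper_width())
E
```

```text
pics
scene [[387.6, 0.0, 261.7], [0.0, 387.6, 192.7], [0.0, 0.0, 1.0]] [0.692 0.426 1.003] [-149.839, -0.312, 148.682] 0.9961140950520834
top [[477.3, 0.0, 257.3], [0.0, 477.3, 186.4], [0.0, 0.0, 1.0]] [ 0.318 -0.029  1.439] [-176.661, -1.398, -91.526] 0.996185302734375
wrist [[304.1, 0.0, 258.2], [0.0, 304.1, 191.4], [0.0, 0.0, 1.0]] [0.154 0.536 0.375] [160.795, -0.001, 65.128] 0.9959055582682291
0.15 [0.2311034  0.49890437 0.2308537 ] [ 177.442538     89.94983986 -117.41308219] 0.08555420124412756
```

View pics/top0.png

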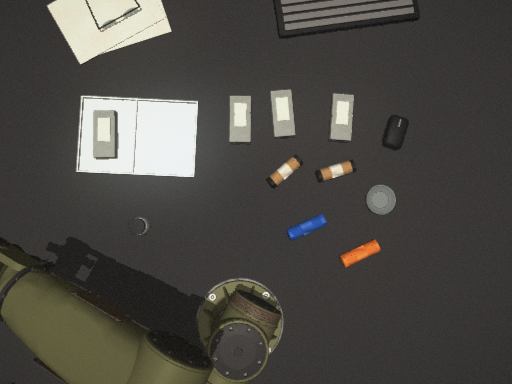

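View pics/scene0.png

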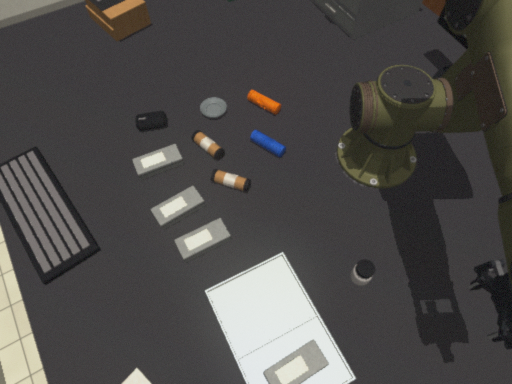

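The pictures show three loose grey cases, at top px (240,119), (283,113) and (342,117), and the base case in the tray at (105,134). The core tubes are the two brown ones with black caps, at (285,171) and (336,171). The blue (307,227) and orange (360,253) ones are decoys.

```bash
cat > h.py <<'E'
import numpy as np, cv2
from scipy.spatial.transform import Rotation as Ro
from bench import robot, set_gripper, planner, grab_frame, order, status
def Rm(r): return Ro.from_euler('xyz',r,degrees=True).as_matrix() if np.size(r)==3 else np.asarray(r)
def cloud(f):
    K=f["camera_matrix"];d=f["depth"];v,u=np.mgrid[:d.shape[0],:d.shape[1]]
    p=np.stack([(u-K[0,2])/K[0,0]*d,(v-K[1,2])/K[1,1]*d,d],-1)
    P=p@Rm(f["rotation"]).T+f["origin"]; P[d==0]=np.nan; return P
def ray(f,uv,z):
    K=f["camera_matrix"];uv=np.atleast_2d(uv).astype(float)
    d=np.c_[(uv[:,0]-K[0,2])/K[0,0],(uv[:,1]-K[1,2])/K[1,1],np.ones(len(uv))]@Rm(f["rotation"]).T
    o=np.asarray(f["origin"]); return o+d*((z-o[2])/d[:,2])[:,None]
def rect(f,mask,z):
    """min area rects of mask blobs, cast onto plane z: (cx,cy,len,wid,yaw,px)"""
    out=[]
    for c in cv2.findContours(mask.astype(np.uint8),cv2.RETR_EXTERNAL,cv2.CHAIN_APPROX_NONE)[0]:
        if cv2.contourArea(c)<80: continue
        box=cv2.boxPoints(cv2.minAreaRect(c)); W=ray(f,box,z)[:,:2]
        a,b=W[1]-W[0],W[2]-W[1]
        L,S=(a,b) if np.hypot(*a)>np.hypot(*b) else (b,a)
        yaw=(np.degrees(np.arctan2(L[1],L[0]))+90)%180-90
        out.append([*W.mean(0),np.hypot(*L),np.hypot(*S),yaw,*box.mean(0)])
    return np.array(out)
def save(f,n): cv2.imwrite(f"pics/{n}.png",f["img"][:,:,::-1])
E
python3 - <<'E'
from h import *
np.set_printoptions(precision=4,suppress=True)
for n in ["top","scene"]:
    f={k:v for k,v in np.load(f"pics/{n}0.npz").items()}
    P=cloud(f); hsv=cv2.cvtColor(f["img"],cv2.COLOR_RGB2HSV); z=P[...,2]
    print(n,"bench z",np.nanmedian(z[np.abs(z)<.02]))
    for uv in ([(105,134),(240,119),(283,113),(342,117),(150,140)] if n=="top" else [(157,160),(177,206),(202,239),(250,300)]): print(uv,P[uv[1],uv[0]])
    m=(z>.026)&(z<.05)&(P[...,0]<.75)
    print("tops\n",rect(f,m,.034))
    b=(hsv[...,0]<16)&(hsv[...,1]>60)&(hsv[...,2]>50)
    lo=(z>.006)&(z<.05)&(P[...,0]<.75)
    print("low obj\n",rect(f,lo,.018))
    w=(hsv[...,2]>185)&(hsv[...,1]<60)&(z<.03)
    print("white\n",rect(f,w,.014))
E
```

```text
top bench z 0.001434786858355741
(105, 134) [0.5641 0.3785 0.0366]
(240, 119) [ 0.6007 -0.0192  0.0332]
(283, 113) [ 0.616  -0.1478  0.033 ]
(342, 117) [ 0.5992 -0.3231  0.0376]
(150, 140) [0.5486 0.2536 0.0037]
tops
 [[  0.1947  -0.3624   0.1194   0.0366 -66.6314 360.0724 253.0973]
 [  0.2755  -0.2069   0.1191   0.036  -67.9576 306.5    227.    ]
 [  0.4404  -0.3      0.1183   0.0358 -74.0858 335.9644 170.3861]
 [  0.4429  -0.1474   0.1185   0.0357 -51.2011 284.619  170.8224]
 [  0.5527  -0.4832   0.0954   0.0569 -18.2612 395.566  131.5189]
 [  0.5663   0.3807   0.1397   0.0674  -0.5449 104.5    133.5   ]
 [  0.6008  -0.0177   0.1381   0.0625  -1.475  239.5    119.    ]
 [  0.6007  -0.3223   0.1412   0.066   -6.0018 341.4782 116.8124]
 [  0.6162  -0.146    0.1413   0.0647   3.5367 282.4337 112.9593]]
low obj
 [[ -0.0387  -0.1103   0.1063   0.0225 -27.4104 276.4615 335.1923]
 [  0.0485   0.0197   0.251    0.1427 -65.273  231.3    306.6   ]
 [  0.1912  -0.3658   0.1234   0.046  -68.1434 359.9663 253.8237]
 [  0.2772  -0.2085   0.1214   0.0439 -66.0005 306.3318 226.2661]
 [  0.3511  -0
[... 2404 characters left out ...]
056 -50.666  374.5975 160.2594]
 [  0.5572  -0.4854   0.1027   0.0736 -20.0847 151.01   120.07  ]
 [  0.3563  -0.4339   0.0856   0.0852 -31.017  212.5    106.5   ]
 [  0.1975  -0.366    0.1294   0.0506 -66.3312 263.3527 101.2834]
 [ -0.4328  -0.1609   0.1204   0.0231  15.6928 441.5001  70.5   ]
 [  0.4793  -1.0068   0.2734   0.1881 -40.944  116.7662  24.7519]
 [ -0.3831  -0.5296   0.45     0.234  -32.7115 366.1284  19.5826]]
white
 [[  0.8911   0.2051   0.0652   0.032  -31.2864 136.     375.5   ]
 [  1.1269  -0.0592   0.295    0.0587  89.6363   4.8808 332.3961]
 [  0.5579   0.288    0.3525   0.2627  82.048  278.2    335.4   ]
 [  1.0839  -0.1176   0.4548   0.0323  89.4286  18.1792 306.8774]]
```

```bash
python3 - <<'E'
import cv2
a=cv2.imread("pics/top0.png")
c=a[80:190,60:220]; cv2.imwrite("pics/c1.png",cv2.resize(c,None,fx=5,fy=5,interpolation=cv2.INTER_CUBIC))
c=a[80:270,220:420]; cv2.imwrite("pics/c2.png",cv2.resize(c,None,fx=3,fy=3,interpolation=cv2.INTER_CUBIC))
E
```

```text
(no output)
```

View pics/c1.png

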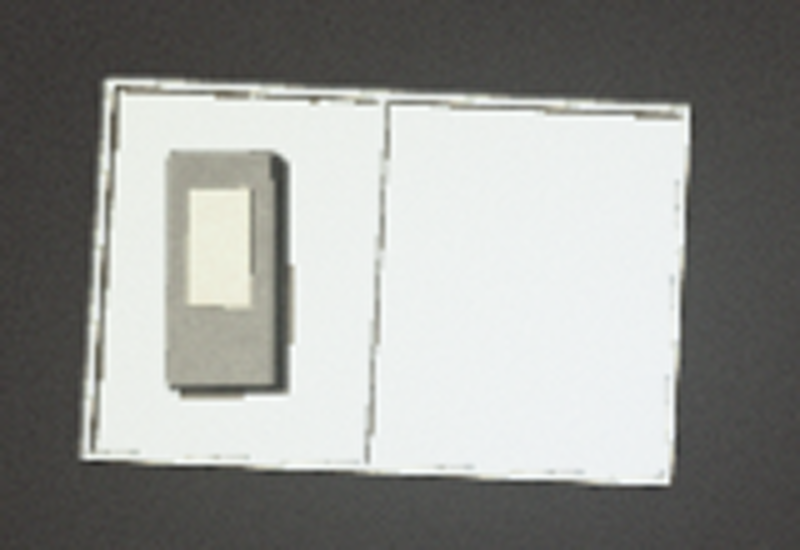

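View pics/c2.png

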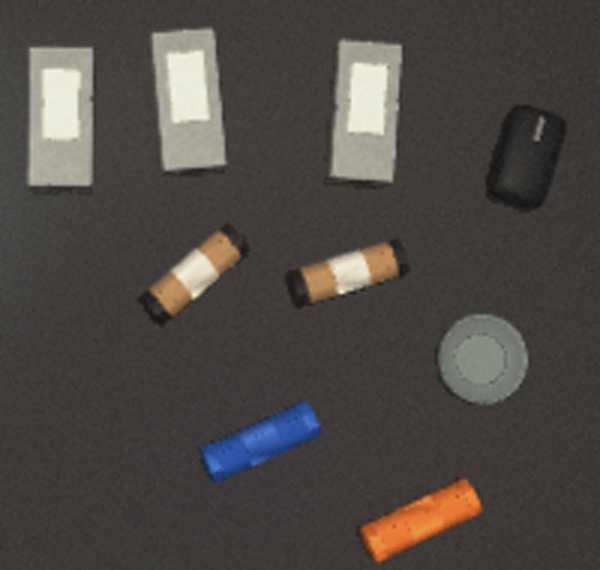

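Two tubes and three cases are confirmed; blue and orange are rejected by colour. The top and scene cameras disagree by about 4 mm, so I'll refine with the wrist camera. I'll start with the base case, then do the case pick.

```bash
cat >> h.py <<'E'
import warnings; warnings.filterwarnings("ignore")
def down(jaw):
    """tool pointing down, jaws opening along world heading jaw (deg)"""
    j=np.radians(jaw); z=np.array([np.cos(j),np.sin(j),0]); x=np.array([0,0,-1.]); y=np.cross(z,x)
    return Ro.from_matrix(np.c_[x,y,z]).as_euler('xyz',degrees=True)
def best(pos,jaw):
    """choose jaw or jaw+180: least wrist travel within range"""
    q0=np.array(status.get_joint_positions()); c=[]
    for a in (jaw,jaw+180):
        q=planner.solve_ik(pos,down(a))
        if q is not None: c.append((np.abs(np.array(q)-q0).max(),a))
    return min(c)[1]
def wrist_case(exp,ztop,name=None,low=.008):
    f=grab_frame("wrist"); 
    if name: save(f,name)
    P=cloud(f); m=(P[...,2]>ztop-low)&(P[...,2]<ztop+.012)&(np.hypot(P[...,0]-exp[0],P[...,1]-exp[1])<.11)
    r=rect(f,m,ztop)
    return r[np.argmin(np.hypot(r[:,0]-exp[0],r[:,1]-exp[1]))] if len(r) else None
E
python3 - <<'E'
from h import *
np.set_printoptions(precision=4,suppress=True)
p=[.567,.381,.22]; a=best(p,89.4); print(a,planner.solve_ik(p,down(a)))
robot.move_ptp(p,down(a)); print(status.get_time_s(),status.get_position())
print(wrist_case(p,.038,"w1"))
q=[.603,-.0175,.22]; a=best(q,88.6); print(a); robot.move_ptp(q,down(a)); print(status.get_time_s())
print(wrist_case(q,.034,"w2"))
E
```

```text
89.4 [ 30.8282  35.2312  62.7842  -0.      81.9846 -58.5718]
1.4833 [0.5663 0.3818 0.2202]
[  0.5663   0.3866   0.1394   0.0628   1.5139 261.5    162.5   ]
88.6
3.0167
[  0.6024  -0.0132   0.1394   0.0624   0.6234 260.     161.    ]
```

View pics/w1.png

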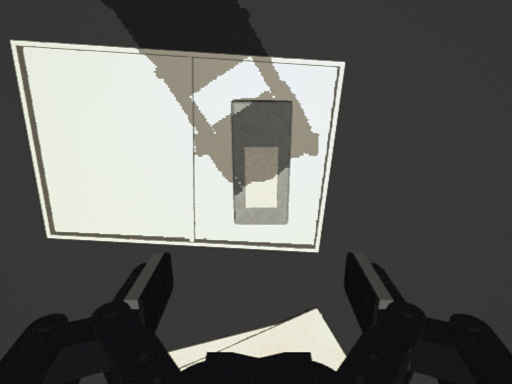

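View pics/w2.png

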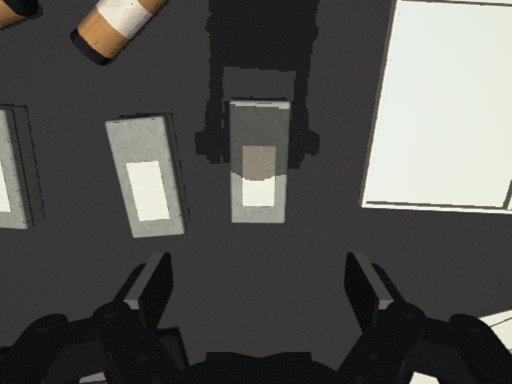

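The wrist view is clear, but the rectangle should be fitted after casting to the plane. I'll fix that and refit.

```bash
cat >> h.py <<'E'
def rect(f,mask,z):
    """blob contours cast onto plane z, then min area rect in the world"""
    out=[]
    for c in cv2.findContours(mask.astype(np.uint8),cv2.RETR_EXTERNAL,cv2.CHAIN_APPROX_NONE)[0]:
        if cv2.contourArea(c)<80: continue
        W=ray(f,c[:,0],z)[:,:2]
        (cx,cy),(a,b),t=cv2.minAreaRect((W*1000).astype(np.float32))
        if a<b: a,b,t=b,a,t+90
        out.append([cx/1000,cy/1000,a/1000,b/1000,(t+90)%180-90,*c[:,0].mean(0)])
    return np.array(out)
E
python3 - <<'E'
from h import *
np.set_printoptions(precision=4,suppress=True)
q=[.603,-.0175,.22]
for l in (.008,.004): print(wrist_case(q,.034,None,l))
robot.move_ptp([.616,-.145,.22],down(best([.616,-.145,.22],88.6))); print(wrist_case([.616,-.145],.034,None,.005))
robot.move_ptp([.603,-.321,.22],down(best([.603,-.321,.22],88.6))); print(wrist_case([.603,-.321],.034,None,.005))
p=[.567,.381,.22];robot.move_ptp(p,down(best(p,88.6))); print(wrist_case(p,.038,None,.005))
print(status.get_time_s(), status.get_joint_positions())
E
```

```text
[  0.6025  -0.0147   0.1399   0.0637  -2.2555 258.64   160.02  ]
[  0.6024  -0.0147   0.1399   0.0637  -2.251  258.9176 159.9716]
[  0.6172  -0.1422   0.1402   0.0637   3.4976 259.6724 161.9684]
[  0.6017  -0.319    0.1402   0.0637  -5.7938 258.1662 159.2493]
[  0.566    0.3862   0.1403   0.0637  -0.7425 262.4282 160.231 ]
7.125 [ 30.7556  35.2324  62.7842  -0.0052  81.9827 -57.7813]
```

```bash
cat > pk.py <<'E'
from h import *
np.set_printoptions(precision=4,suppress=True)
def say(t): print(t,round(status.get_time_s(),2),np.array(status.get_position()),"F",np.round(status.get_wrist_force(),1),"w",round(status.get_gripper_width(),4))
E
python3 - <<'E'
from pk import *
x,y,yaw=.6024,-.0165,-2.25
p=[x,y,.22]; a=best(p,90+yaw); robot.move_ptp(p,down(a))
robot.move_l([x,y,.06],feed=.25); print(robot.move_l([x,y,.002],feed=.06,max_force=15)); say("down")
set_gripper(.05); say("grip")
set_gripper(.085); robot.move_l([x,y,.22],feed=.3); say("up")
print(a,wrist_case([x,y],.034,"w3",.005))
E
```

```text
False
down 10.52 [ 0.6027 -0.0165  0.0024] F [ 0.7 -0.3  0.2] w 0.0852
grip 10.85 [ 0.6028 -0.0165  0.0027] F [-2.   0.4  5.7] w 0.0632
up 12.08 [ 0.6018 -0.0164  0.2182] F [-0.4 -0.5 -0.8] w 0.085
87.75 [  0.6023  -0.015    0.1391   0.0637  -2.2744 258.4971 162.4171]
```

```bash
cat >> pk.py <<'E'
BY=-.0015
def case(x,y,yaw,X,Y,YAW,layer,z0=.002):
    """grip case seen at x,y,yaw (wrist readings), put it on column at X,Y,YAW; layer 1.. on base"""
    y+=BY; Y+=BY
    p=[x,y,.16]; a=best(p,90+yaw); robot.move_ptp(p,down(a))
    robot.move_l([x,y,.06],feed=.3); 
    if robot.move_l([x,y,z0],feed=.08,max_force=15): say("CONTACT"); return
    set_gripper(.05); robot.pause(.15); say("grip")
    zt=.004+.034*layer+z0
    robot.move_l([x,y,max(.16,zt+.06)],feed=.3); say("lift")
    b=a+(YAW-yaw)
    robot.move_ptp([X,Y,zt+.05],down(b)); say("over")
    robot.move_l([X,Y,zt+.01],feed=.2)
    robot.pause(.2); say("pre")
    print("touch",robot.move_l([X,Y,zt-.004],feed=.03,max_force=6)); say("placed")
    if status.get_gripper_width()<.058: return
    set_gripper(.085); say("open")
E
python3 - <<'E'
from pk import *
case(.6023,-.0150,-2.27,.566,.3862,-.74,1)
p=status.get_position(); robot.move_l([.566,.3847,.256],feed=.3); say("up")
print(wrist_case([.566,.3847],.072,"w4",.005), wrist_case([.566,.3847],.072,None,.06))
E
```

```text
grip 14.32 [ 0.6028 -0.0165  0.0028] F [-0.6  0.9  5.7] w 0.0627
lift 15.0 [ 0.6015 -0.0165  0.1582] F [-0.6  0.  -3. ] w 0.063
over 16.52 [0.5667 0.3836 0.0902] F [-0.3 -0.3 -1.7] w 0.0633
pre 17.07 [0.5667 0.3849 0.0517] F [-0.3  0.5 -1.3] w 0.0629
touch True
placed 17.45 [0.5662 0.3849 0.0408] F [-1.6 -1.7  5.4] w 0.0629
open 17.81 [0.5658 0.3846 0.0398] F [-0.2 -0.2  0.6] w 0.0852
up 18.68 [0.5656 0.3845 0.2539] F [-0.4  0.1 -0.7] w 0.0849
[  0.5661   0.3864   0.1394   0.0637  -0.7357 259.2898 162.9119] [  0.5648   0.3864   0.1411   0.0637  -0.7381 259.2997 162.0952]
```

View pics/w4.png

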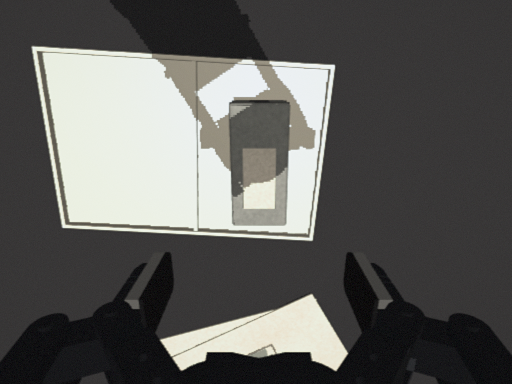

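The first case sits within about 0.3 mm of the base, at px (260,163). Next are the other two, with a fresh wrist look at each.

```bash
python3 - <<'E'
from pk import *
for i,(x,y) in enumerate([(.617,-.1437),(.6018,-.3205)]):
    L=i+2
    p=[x,y,.22]; robot.move_ptp(p,down(best(p,88))); m=wrist_case(p,.034,f"w5_{i}",.005); print(m)
    if m is None or abs(m[3]-.0637)>.002: print("bad");break
    case(m[0],m[1],m[4],.566,.3862,-.74,L)
    if status.get_gripper_width()<.08: print("held?");break
    robot.move_l([.566,.3847,.2195+.034*L],feed=.3)
    print("top",L,wrist_case([.566,.3847],.038+.034*L,f"w6_{i}",.005))
say("")
f=grab_frame("scene"); save(f,"s2"); f=grab_frame("top"); save(f,"t2"); 
E
```

```text
[  0.6172  -0.1421   0.1401   0.0637   3.4931 257.3948 160.7118]
grip 22.94 [ 0.6177 -0.1437  0.0029] F [-1.6  0.2  6.5] w 0.0632
lift 23.62 [ 0.6165 -0.1435  0.1583] F [ 0.4 -0.8 -3. ] w 0.0631
over 25.54 [0.5666 0.3837 0.1241] F [ 1.2  0.2 -3.3] w 0.0634
pre 26.09 [0.5666 0.3849 0.0857] F [-0.5  0.1 -2.2] w 0.0632
touch True
placed 26.48 [0.5662 0.3849 0.0749] F [-1.8 -1.2  5.7] w 0.0632
open 26.83 [0.5658 0.3846 0.0738] F [-1.4  0.1 -0.5] w 0.0848
top 2 [  0.5661   0.3864   0.1396   0.0637  -0.7467 259.1915 162.8423]
[  0.6017  -0.3191   0.1402   0.0637  -5.7761 257.8592 160.3937]
grip 32.5 [ 0.6021 -0.3207  0.0029] F [-1.6  1.4  6.1] w 0.0627
lift 33.2 [ 0.601  -0.3202  0.1658] F [-0.1 -0.2 -3.3] w 0.0627
over 35.7 [0.5666 0.3839 0.158 ] F [ 0.4 -0.1 -2.1] w 0.0629
pre 36.25 [0.5666 0.3849 0.1196] F [ 0.4  1.4 -2.1] w 0.063
touch True
placed 36.63 [0.5663 0.3849 0.109 ] F [-0.5  0.3  4.3] w 0.0629
open 36.99 [0.5658 0.3846 0.1079] F [-0.2 -0.7  1. ] w 0.0849
top 3 [  0.5656   0.3864   0.1384   0.0637  -0.7371 259.0646 162.4747]
 37.9 [0.5657 0.3845 0.319 ] F [-0.6  0.1 -1.5] w 0.0848
```

View pics/s2.png

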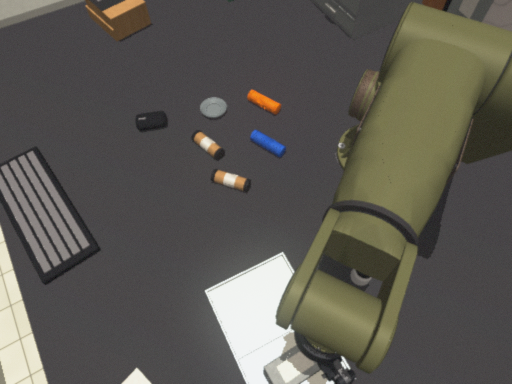

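View pics/w6_1.png

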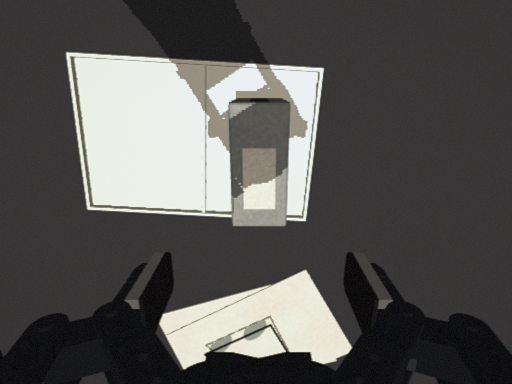

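The column of four reads true: the top case is at (.5656,.3864), yaw −0.74°, against the base at (.566,.3862), −0.74°. Next are the tubes, still at scene px (208,144) and (231,181). I'll check the arm can stand them in the bay, then look and weigh.

```bash
cat >> pk.py <<'E'
def tool(az,el,s):
    """tool x at heading az, el degrees below horizontal; tool y*s points down (in the vertical plane)"""
    a,e=np.radians([az,el]); x=np.array([np.cos(a)*np.cos(e),np.sin(a)*np.cos(e),-np.sin(e)])
    d=np.array([0,0,-1.]); d=d-d@x*x; d/=np.linalg.norm(d); y=s*d
    return Ro.from_matrix(np.c_[x,y,np.cross(x,y)]).as_euler('xyz',degrees=True)
def tubes(f,lo=.028,hi=.045):
    P=cloud(f); hsv=cv2.cvtColor(f["img"],cv2.COLOR_RGB2HSV)
    m=(P[...,2]>lo)&(P[...,2]<hi)&(P[...,0]<.56)&(P[...,0]>.25)&(P[...,1]<.1)&~((hsv[...,0]>90)&(hsv[...,0]<140)&(hsv[...,1]>130)&(hsv[...,2]>70))
    return rect(f,m.astype(np.uint8),.034)
E
python3 - <<'E'
from pk import *
G=np.array([.555,.205])
for el in (0,20,30):
  for s in (1,-1):
    for az in (-20,0,20,40,60):
        o=tool(az,el,s);x=Ro.from_euler('xyz',o,degrees=True).as_matrix()[:,0]
        for dx in (.04,-.04):
            g=np.array([G[0]+dx,G[1],.068]); q=planner.solve_ik(g+.024*x,o)
            print(el,s,az,dx,None if q is None else np.round(q,0))
E
```

```text
0 1 -20 0.04 [ 32.  50. 105. 234.  75.  70.]
0 1 -20 -0.04 [ 37.  48. 114. 239.  80.  75.]
0 1 0 0.04 [ 24.  48. 113. 205.  72.  82.]
0 1 0 -0.04 [ 29.  46. 122. 210.  80.  84.]
0 1 20 0.04 [ 13.  48. 115. 173.  73.  92.]
0 1 20 -0.04 [ 17.  46. 125. 176.  81.  91.]
0 1 40 0.04 [  4.  48. 112. 142.  74. 102.]
0 1 40 -0.04 [  4.  46. 123. 144.  81.  96.]
0 1 60 0.04 [ -3.  51. 104. 115.  79. 113.]
0 1 60 -0.04 [ -3.  47. 116. 116.  82. 105.]
0 -1 -20 0.04 [  32.   50.  105.  234.   75. -110.]
0 -1 -20 -0.04 [  37.   48.  114.  239.   80. -105.]
0 -1 0 0.04 [ 24.  48. 113. 205.  72. -98.]
0 -1 0 -0.04 [ 29.  46. 122. 210.  80. -96.]
0 -1 20 0.04 [ 13.  48. 115. 173.  73. -88.]
0 -1 20 -0.04 [ 17.  46. 125. 176.  81. -89.]
0 -1 40 0.04 [  4.  48. 112. 142.  74. -78.]
0 -1 40 -0.04 [  4.  46. 123. 144.  81. -84.]
0 -1 60 0.04 [ -3.  51. 104. 115.  79. -67.]
0 -1 60 -0.04 [ -3.  47. 116. 116.  82. -75.]
20 1 -20 0.04 None
20 1 -20 -0.04 None
20 1 0 0.04 [ 23.  38. 114. 212.  45.  75.]
20 1 0 -0.04 [ 28.  34. 124. 215.  51.  77.]
20 1 20 0.04 [ 14.  37. 116. 171.  43.  94.]
20 1 20 -0.04 [
[... 759 characters left out ...]
69.]
30 1 20 0.04 [ 14.  33. 115. 168.  28.  97.]
30 1 20 -0.04 [ 17.  28. 126. 175.  33.  93.]
30 1 40 0.04 [  6.  34. 112. 123.  35. 123.]
30 1 40 -0.04 [  7.  29. 124. 131.  39. 114.]
30 1 60 0.04 [  0.  38. 105.  93.  48. 135.]
30 1 60 -0.04 [  0.  32. 117.  99.  49. 126.]
30 -1 -20 0.04 None
30 -1 -20 -0.04 None
30 -1 0 0.04 [  22.   34.  112.  220.   31. -114.]
30 -1 0 -0.04 [  27.   29.  123.  221.   36. -111.]
30 -1 20 0.04 [ 14.  33. 115. 168.  28. -83.]
30 -1 20 -0.04 [ 17.  28. 126. 175.  33. -87.]
30 -1 40 0.04 [  6.  34. 112. 123.  35. -57.]
30 -1 40 -0.04 [  7.  29. 124. 131.  39. -66.]
30 -1 60 0.04 [  0.  38. 105.  93.  48. -45.]
30 -1 60 -0.04 [  0.  32. 117.  99.  49. -54.]
```

```bash
python3 - <<'E'
from pk import *
p=[.441,-.22,.30]; a=best(p,20); robot.move_ptp(p,down(a)); say(a)
f=grab_frame("wrist"); save(f,"w7"); print(tubes(f))
E
```

```text
20 40.21 [ 0.4414 -0.2196  0.3   ] F [-0.3  0.4 -0.1] w 0.0849
[[  0.5377  -0.4732   0.0593   0.0525 -18.6718 258.5773 312.6186]
 [  0.4422  -0.2963   0.1204   0.035  -74.427  240.0573 199.1198]
 [  0.4441  -0.1441   0.117    0.0354 -50.9317 279.2044  96.1644]]
```

View pics/w7.png

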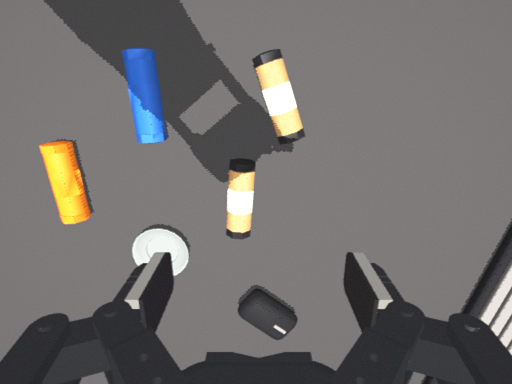

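The two brown, black-capped tubes sit at wrist px (240,199) and (279,96). The blue (147,97) and orange (66,182) ones are look-alikes and stay untouched. I'll weigh the first tube now.

```bash
cat >> pk.py <<'E'
def mom(n=6):
    v=[]
    for _ in range(n): v.append(status.get_moment()); robot.pause(.05)
    return np.mean(v,0)
def Rt(): return Ro.from_euler('xyz',status.get_orientation(),degrees=True).as_matrix()
def find(exp,name=None,h=.20):
    """hover with jaws across, measure; returns x,y,yaw"""
    p=[exp[0],exp[1],h]; robot.move_ptp(p,down(best(p,exp[2]+90))); robot.pause(.15)
    f=grab_frame("wrist"); 
    if name: save(f,name)
    r=tubes(f,.026); r=r[(abs(r[:,3]-.035)<.006)]; print(r)
    r=r[np.argmin(np.hypot(r[:,0]-exp[0],r[:,1]-exp[1]))]
    return np.array([r[0],r[1],r[4]])
def weigh(t):
    p=[t[0],t[1],.08]; robot.move_ptp(p,down(best(p,t[2]+90))); robot.pause(.3); m0=mom()
    if robot.move_l([t[0],t[1],.003],feed=.08,max_force=15): say("CONTACT"); return
    set_gripper(.02); robot.pause(.2); say("grip")
    robot.move_l([t[0],t[1],.045],feed=.12); robot.pause(.5); m1=mom(10); R=Rt()
    mt=R.T@(m1-m0); say("lifted"); print("moment tool",np.round(mt,3))
    heavy=-np.sign(mt[2])*R[:,1]; print("heavy dir",heavy)
    return heavy
E
python3 - <<'E'
from pk import *
t=find([.4418,-.298,-74.4],"w8"); print(t)
h=weigh(t)
f=grab_frame("wrist"); save(f,"w9")
E
```

```text
[[  0.4416  -0.2965   0.119    0.0355 -74.3394 256.7807 165.1747]
 [  0.4559  -0.1607   0.0787   0.0358 -50.9666 310.0351  37.1184]]
[  0.4416  -0.2965 -74.3394]
grip 44.02 [ 0.4418 -0.2967  0.0034] F [-0.8  0.6  5.6] w 0.0347
lifted 45.52 [ 0.4417 -0.2965  0.045 ] F [-0.4 -0.3 -1.6] w 0.0348
moment tool [0.01  0.009 0.11 ]
heavy dir [ 0.2699 -0.9629  0.0001]
```

View pics/w9.png

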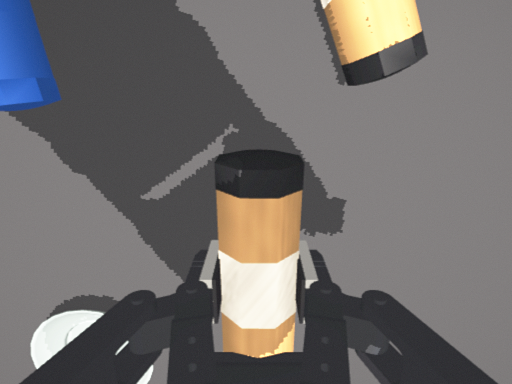

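The moment is +0.11 N·m about the tool's z axis, so the heavy end is towards −y at heading −74°. I'll set the tube back down and regrip it with the tool leaning 20°, so it ends up vertical with the gripper clear of the rim.

```bash
cat >> pk.py <<'E'
K=.022
def regrip_R(h,el,s):
    h=np.array([h[0],h[1],0])/np.hypot(h[0],h[1]); e=np.radians(el); Z=np.array([0,0,1.])
    x=-Z*np.cos(e)+h*np.sin(e); y=s*(h*np.cos(e)+Z*np.sin(e)); return np.c_[x,y,np.cross(x,y)]
def eu(R): return Ro.from_matrix(R).as_euler('xyz',degrees=True)
def plan(t,h,X,Y,el=20,gz=.026,azs=(20,10,30,0,40,50)):
    """all poses, by IK"""
    q0=np.array(status.get_joint_positions()); res=[]
    for s in (1,-1):
        R=regrip_R(h,el,s); g=np.array([t[0],t[1],gz]); P=g+K*R[:,0]
        qg=planner.solve_ik(P,eu(R))
        qa=planner.solve_ik(P-.06*R[:,0],eu(R)); qh=planner.solve_ik(P+[0,0,.2],eu(R))
        if qg is None or qa is None or qh is None: continue
        rel=R.T@(P-np.array([t[0],t[1],.018]))
        for az in azs:
            o=tool(az,el,s); F=Ro.from_euler('xyz',o,degrees=True).as_matrix()
            E=np.array([X,Y,.064])+F@rel
            q=[planner.solve_ik(E+[0,0,d],o) for d in (0,.1,.2)]
            if any(v is None for v in q): continue
            res.append((np.abs(np.array(qa)-q0).max()+np.abs(np.array(q[2])-np.array(qh)).max(),s,az,R,P,o,F,E,np.round(qa),np.round(qh),np.round(q[2]),np.round(q[0])))
    return sorted(res,key=lambda r:r[0])
E
python3 - <<'E'
from pk import *
t=[.4417,-.2966,-74.34]; h=[.27,-.963]
for r in plan(t,h,.599,.207)[:4]: print(r[0],r[1],r[2],*r[8:],r[4],r[7])
E
```

```text
136.48443514831342 -1 50 [-31.  21. 110. -23.  36. -29.] [-32.  10. 102. -16.  54. -40.] [  0.  16. 109.  95.  46. -30.] [  0.  40. 110. 117.  53. -61.] [ 0.4437 -0.3038  0.0053] [0.6071 0.2167 0.0565]
147.77677945193122 -1 40 [-31.  21. 110. -23.  36. -29.] [-32.  10. 102. -16.  54. -40.] [  4.  13. 113. 107.  35. -34.] [  4.  38. 114. 133.  49. -69.] [ 0.4437 -0.3038  0.0053] [0.6087 0.2151 0.0565]
165.85416407322853 -1 30 [-31.  21. 110. -23.  36. -29.] [-32.  10. 102. -16.  54. -40.] [  8.  11. 115. 125.  25. -45.] [  8.  37. 116. 151.  46. -77.] [ 0.4437 -0.3038  0.0053] [0.61   0.2133 0.0565]
200.17524017199347 -1 20 [-31.  21. 110. -23.  36. -29.] [-32.  10. 102. -16.  54. -40.] [ 14.  11. 116. 159.  17. -72.] [ 14.  37. 117. 171.  44. -86.] [ 0.4437 -0.3038  0.0053] [0.6109 0.2113 0.0565]
```

```bash
cat >> pk.py <<'E'
def setdown_regrip(t,r):
    """tube held straight at t -> lower, open, regrip leaning"""
    p=status.get_position()
    robot.move_l([p[0],p[1],.004],feed=.1,max_force=8); say("down"); set_gripper(.085)
    robot.move_l([p[0],p[1],.09],feed=.25)
    lean(r)
def lean(r):
    R,P=r[3],r[4]
    robot.move_ptp(P-.06*R[:,0],eu(R)); robot.pause(.1)
    c=robot.move_l(P,feed=.08,max_force=12); say("lean in, contact %s"%c)
    set_gripper(.02); robot.pause(.2); say("grip")
    robot.move_l(P+[0,0,.2],feed=.2); robot.pause(.3); say("lift")
def over(r):
    robot.move_ptp(r[7]+[0,0,.2],r[5]); robot.pause(.2); say("over")
E
python3 - <<'E'
from pk import *
import pickle
t=[.4417,-.2966,-74.34]; h=[.27,-.963]
r=plan(t,h,.599,.207,azs=(40,))[0]; pickle.dump(r,open("r1.pkl","wb"))
setdown_regrip(t,r)
f=grab_frame("scene"); save(f,"s3")
over(r)
f=grab_frame("scene"); save(f,"s4"); f=grab_frame("wrist"); save(f,"w10")
E
python3 -c "
import cv2,numpy as np
a=[cv2.imread(f'pics/{n}.png') for n in('s3','s4','w10')]
cv2.imwrite('pics/m1.png',cv2.resize(np.hstack(a[:2]),(800,300)))"
```

```text
down 46.01 [ 0.4409 -0.2962  0.0032] F [-3.6  0.4  8.9] w 0.0352
lean in, contact False 48.55 [ 0.4439 -0.3039  0.0057] F [-0.   0.4  0.5] w 0.085
grip 49.27 [ 0.4439 -0.3038  0.0058] F [-0.4  2.5  6.3] w 0.0346
lift 50.72 [ 0.4436 -0.3038  0.2048] F [-0.2 -0.1 -3.1] w 0.0347
over 52.87 [0.6088 0.2148 0.2565] F [-0.5  0.1 -1.8] w 0.0348
```

View pics/m1.png

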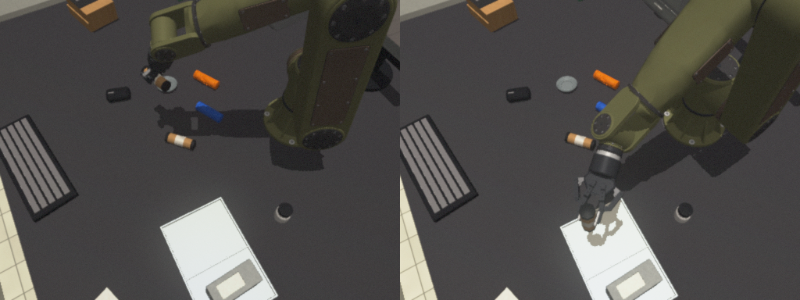

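View pics/w10.png

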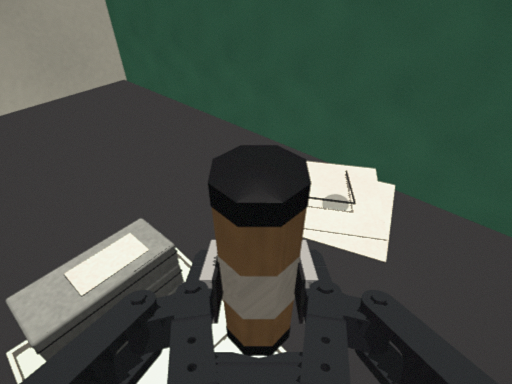

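The tube is held upright over the bay (wrist px (258,260)). I'll lower it, release and back off.

```bash
cat >> pk.py <<'E'
def stand(r):
    E,F=r[7],r[6]
    robot.move_l(E+[0,0,.012],feed=.15); robot.pause(.2)
    print("touch",robot.move_l(E-[0,0,.006],feed=.025,max_force=4)); say("stood; target z %.4f"%E[2])
    p=np.array(status.get_position()); robot.pause(.1)
    set_gripper(.085); robot.pause(.3)
    robot.move_l(p-.11*F[:,0],feed=.12); say("back")
E
python3 - <<'E'
from pk import *
import pickle
r=pickle.load(open("r1.pkl","rb")); stand(r)
f=grab_frame("wrist"); save(f,"w11"); f=grab_frame("scene"); save(f,"s5")
E
```

```text
touch True
stood; target z 0.0565 55.07 [0.6091 0.2153 0.0578] F [1.6 0.3 2.8] w 0.035
back 57.08 [0.5303 0.149  0.0954] F [ 0.7  0.4 -0.4] w 0.0848
```

View pics/w11.png

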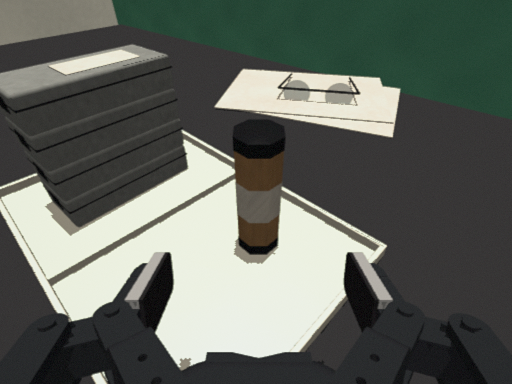

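View pics/s5.png

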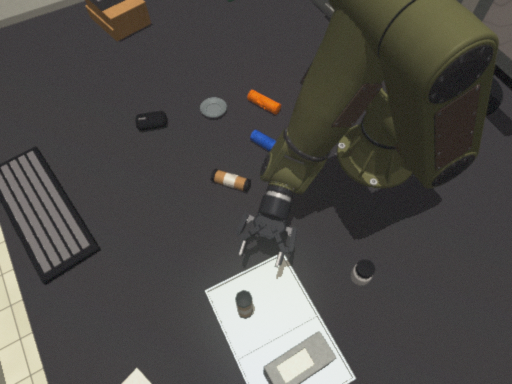

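Tube 1 stands at wrist px (258,190), and the four-case column is neat to its left. On to the second tube.

```bash
python3 - <<'E'
from pk import *
p=np.array(status.get_position()); robot.move_l(p+[-.03,-.03,.12],feed=.25)
t=find([.4435,-.1457,-51],"w12",.22); say(t)
h=weigh(t); print(h)
for r in plan([*t],h,.515,.20,azs=(50,40,30,20))[:8]: print(r[0],r[1],r[2],*r[8:])
E
```

```text
[[  0.4439  -0.1434   0.1189   0.0357 -50.9028 258.7471 162.0467]]
[  0.4439  -0.1434 -50.9028] 59.62 [ 0.4434 -0.1454  0.2197] F [-0.3  0.8 -0.6] w 0.0853
grip 62.67 [ 0.444  -0.1435  0.0034] F [-2.6  0.1  5.8] w 0.0348
lifted 64.17 [ 0.444  -0.1435  0.045 ] F [-1.   0.1 -3.6] w 0.0353
moment tool [0.018 0.043 0.106]
heavy dir [ 0.6306 -0.7761  0.0001]
[ 0.6306 -0.7761  0.0001]
135.90520100175502 -1 50 [-16.  13. 121. -23.  31. -37.] [-17.   1. 112. -14.  51. -49.] [ -0.   6. 121.  97.  47. -33.] [ -0.  35. 123. 120.  57. -69.]
147.86326106400233 -1 40 [-16.  13. 121. -23.  31. -37.] [-17.   1. 112. -14.  51. -49.] [  4.   3. 125. 109.  36. -37.] [  4.  34. 126. 137.  54. -75.]
167.64871131136675 -1 30 [-16.  13. 121. -23.  31. -37.] [-17.   1. 112. -14.  51. -49.] [  9.   1. 127. 129.  25. -49.] [  9.  33. 128. 155.  53. -82.]
205.8445525961889 -1 20 [-16.  13. 121. -23.  31. -37.] [-17.   1. 112. -14.  51. -49.] [ 16.   0. 127. 167.  18. -79.] [ 16.  33. 129. 175.  52. -88.]
```

View pics/w12.png

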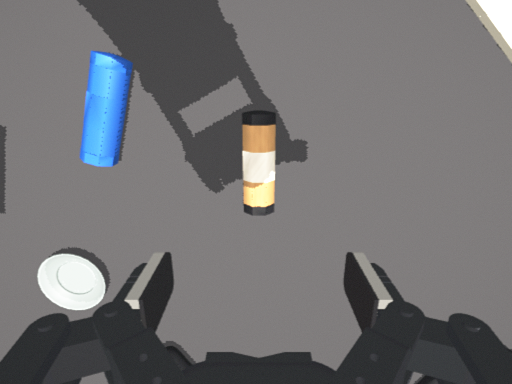

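The moment is +0.106 N·m, the same sense as tube 1, so the heavy end is towards (0.63,−0.78). I'll regrip leaning and stand it.

```bash
python3 - <<'E'
from pk import *
import pickle
t=[.4440,-.1435,-50.9]; h=[.6306,-.7761]
r=plan(t,h,.515,.20,azs=(40,))[0]; pickle.dump(r,open("r2.pkl","wb")); print(r[1])
setdown_regrip(t,r); over(r)
f=grab_frame("wrist"); save(f,"w13")
E
```

```text
-1
down 64.62 [ 0.4432 -0.1433  0.0031] F [-0.9 -1.9  5. ] w 0.0349
lean in, contact False 67.16 [ 0.4489 -0.1494  0.0056] F [-0.5 -0.3  1.1] w 0.0847
grip 67.89 [ 0.4489 -0.1493  0.0058] F [-2.5  2.3  8.3] w 0.035
lift 69.34 [ 0.4486 -0.1493  0.2049] F [-0.2 -0.  -2.6] w 0.0349
over 71.4 [0.5248 0.208  0.2565] F [-0.9 -0.  -2. ] w 0.0349
```

View pics/w13.png

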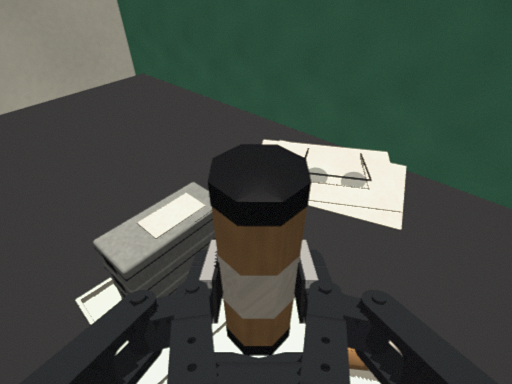

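There is a brown patch at wrist px (370,358), which could be tube 1 having fallen over. I'll check the other cameras before lowering.

```bash
python3 - <<'E'
from pk import *
f=grab_frame("scene"); g=grab_frame("top"); save(f,"s6"); save(g,"t6")
cv2.imwrite("pics/m2.png",cv2.resize(np.hstack([f["img"][200:,180:380],g["img"][60:244,40:240]])[:,:,::-1],None,fx=2,fy=2,interpolation=cv2.INTER_CUBIC))
E
```

```text
(no output)
```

View pics/m2.png

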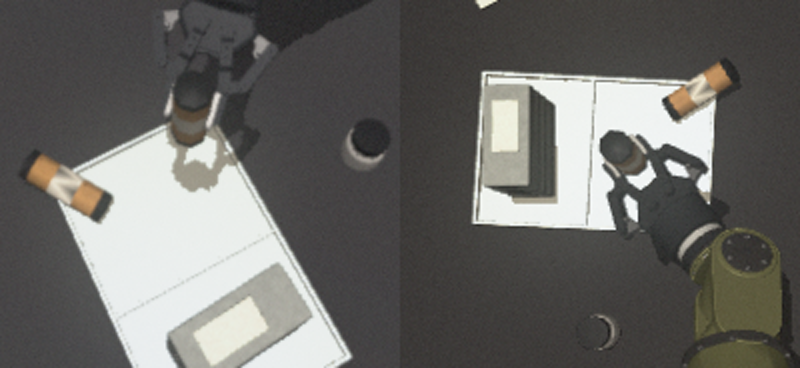

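Tube 1 was upright about 2 s after release. It now lies across the far-right rim (top px ≈(190,105)), so it was probably knocked. I'll stand tube 2 first and watch it, which also tests the sign of the moment, then recover tube 1.

```bash
python3 - <<'E'
from pk import *
import pickle
r=pickle.load(open("r2.pkl","rb")); stand(r)
f=grab_frame("wrist"); save(f,"w14"); robot.pause(2.5)
f=grab_frame("wrist"); save(f,"w15"); say("")
E
python3 -c "
import cv2,numpy as np
a=[cv2.imread(f'pics/{n}.png') for n in('w14','w15')]
cv2.imwrite('pics/m3.png',cv2.resize(np.hstack(a),(800,300)))"
```

```text
touch True
stood; target z 0.0565 73.66 [0.5252 0.2082 0.0574] F [ 0.2 -1.8  5.1] w 0.0349
back 75.67 [0.4462 0.1419 0.095 ] F [ 0.6  0.  -0. ] w 0.0849
 78.28 [0.446  0.1418 0.095 ] F [0.4 0.  0.3] w 0.0849
```

View pics/m3.png

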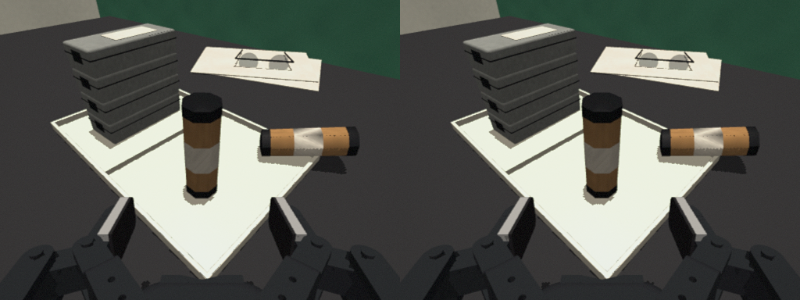

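Tube 2 stood steady for 4.5 s (px (202,145)), so the moment sign is right and tube 1 was knocked. I'll locate the fallen tube.

```bash
python3 - <<'E'
from pk import *
p=np.array(status.get_position()); robot.move_l(p+[-.03,-.03,.12],feed=.25)
q=[.60,.0,.30]; robot.move_ptp(q,down(best(q,88))); say("")
for n in ("top","scene"):
    f=grab_frame(n); save(f,n+"7"); P=cloud(f); hsv=cv2.cvtColor(f["img"],cv2.COLOR_RGB2HSV)
    m=(P[...,2]>.022)&(P[...,2]<.09)&(P[...,0]>.55)&(P[...,0]<.78)&(P[...,1]>.05)&(P[...,1]<.23)
    for c in cv2.findContours(m.astype(np.uint8),0,1)[0]:
        if cv2.contourArea(c)<60: continue
        k=np.zeros(m.shape,np.uint8); cv2.drawContours(k,[c],-1,1,-1); Q=P[(k>0)&m]
        mu=Q.mean(0); u,s,v=np.linalg.svd(Q-mu); d=v[0]; a=(Q-mu)@d
        print(n,"mean",mu,"axis",d,"ext",a.min(),a.max(),c[:,0].mean(0))
        for lo in np.linspace(a.min(),a.max(),7)[:-1]:
            w=(a>=lo)&(a<lo+(a.max()-a.min())/6); print("   ",Q[w].mean(0),"zmax",np.percentile(Q[w][:,2],90))
E
```

```text
80.52 [0.5997 0.0004 0.2987] F [-0.6  0.4  0.5] w 0.0849
top mean [0.636  0.1445 0.0431] axis [-0.5801  0.7946 -0.1791] ext -0.04981955800623747 0.03838164817709875 [184.7576 106.8182]
    [0.6643 0.1149 0.0506] zmax 0.054014731837032315
    [0.6513 0.123  0.0489] zmax 0.055276547761553996
    [0.6413 0.1322 0.045 ] zmax 0.051344714031104965
    [0.6343 0.145  0.0423] zmax 0.04817674246885373
    [0.6273 0.1577 0.0403] zmax 0.04612926784796549
    [0.619  0.1698 0.0377] zmax 0.04347449760799964
scene mean [0.6515 0.1335 0.0447] axis [-0.5048  0.8503 -0.1489] ext -0.059958220961485745 0.05833523639679176 [212.2136 292.1359]
    [0.6764 0.0912 0.0519] zmax 0.0576505265726747
    [0.6669 0.1077 0.0493] zmax 0.05471701133745997
    [0.6568 0.1245 0.0463] zmax 0.051533015785668046
    [0.6469 0.1412 0.0434] zmax 0.048861428029899234
    [0.6371 0.1579 0.0406] zmax 0.0460564042742355
    [0.6269 0.1746 0.0373] zmax 0.042427734043233946
```

View pics/top7.png

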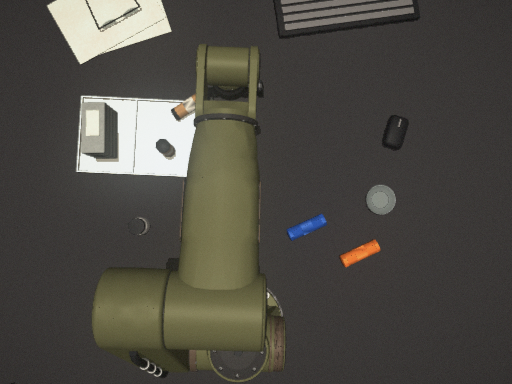

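From the scene view, tube 1 leans on the right rim, inner end on the floor, middle near (.651,.134,.032). I'll refine it from the wrist camera.

```bash
python3 - <<'E'
from pk import *
q=[.649,.132,.24]; robot.move_ptp(q,down(best(q,31))); robot.pause(.15); say("")
f=grab_frame("wrist"); save(f,"w16"); P=cloud(f)
m=(P[...,2]>.02)&(P[...,2]<.08)&(P[...,0]>.57)&(P[...,1]>.05)&(P[...,1]<.25)
for c in cv2.findContours(m.astype(np.uint8),0,1)[0]:
    if cv2.contourArea(c)<400: continue
    k=np.zeros(m.shape,np.uint8); cv2.drawContours(k,[c],-1,1,-1); Q=P[(k>0)&m]
    print("rect",rect(f,(k>0)&m,.048))
    mu=Q.mean(0); v=np.linalg.svd(Q-mu,full_matrices=False)[2]; d=v[0]; a=(Q-mu)@d
    print("mean",mu,"axis",d,"ext",a.min(),a.max(),len(Q))
    for lo in np.linspace(a.min(),a.max(),7)[:-1]:
        w=(a>=lo)&(a<lo+(a.max()-a.min())/6); print("   ",Q[w].mean(0),"z90",np.percentile(Q[w][:,2],90))
E
```

```text
81.88 [0.649  0.1315 0.2404] F [ 1.1  0.7 -0.6] w 0.0848
rect [[  0.6482   0.1329   0.1187   0.0359 -59.5922 257.6576 160.4047]]
mean [0.6468 0.1356 0.0464] axis [ 0.5003 -0.8529  0.149 ] ext -0.05661324421788467 0.05961513245062111 3166
    [0.6233 0.1755 0.0394] z90 0.04332052318747797
    [0.6333 0.1592 0.0424] z90 0.04612637601801806
    [0.6426 0.1424 0.0451] z90 0.04914344644116059
    [0.6521 0.1261 0.0479] z90 0.05201173949348911
    [0.6622 0.1097 0.051 ] z90 0.0547022118427085
    [0.6718 0.0931 0.0538] z90 0.05786843957385126
```

View pics/w16.png

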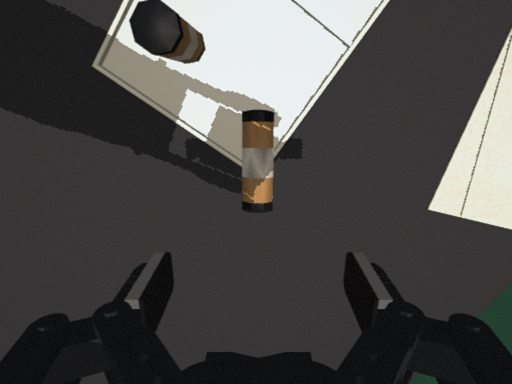

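The tube balances over the rim with its inner end on the floor, so statics put the heavy end inside. I'll grip it leaning for that case and confirm with the moment before placing.

```bash
cat >> pk.py <<'E'
def plan3(c,t,gz,X,Y,el=20,azs=(40,50,60,30)):
    """c tube middle, t unit vector to heavy end (3D)"""
    c=np.array(c);t=np.array(t)/np.linalg.norm(t); e=np.radians(el)
    n=np.array([0,0,-1.]); n=n-n@t*t; n/=np.linalg.norm(n)
    x=n*np.cos(e)+t*np.sin(e); q0=np.array(status.get_joint_positions()); res=[]
    for s in (-1,1):
        y=s*(t*np.cos(e)-n*np.sin(e)); R=np.c_[x,y,np.cross(x,y)]
        g=c.copy(); g[2]=gz; P=g+K*x; o0=eu(R)
        qs=[planner.solve_ik(P+v,o0) for v in (0*x,-.06*x,np.array([0,0,.17]))]
        if any(v is None for v in qs): continue
        rel=R.T@(P-c)
        for az in azs:
            o=tool(az,el,s); F=Ro.from_euler('xyz',o,degrees=True).as_matrix(); E=np.array([X,Y,.064])+F@rel
            q=[planner.solve_ik(E+[0,0,d],o) for d in (0,.1,.2)]
            if any(v is None for v in q): continue
            res.append((np.abs(np.array(qs[1])-q0).max()+np.abs(np.array(q[2])-np.array(qs[2])).max(),s,az,R,P,o,F,E,np.round(qs[1]),np.round(qs[2]),np.round(q[2]),np.round(q[0])))
    return sorted(res,key=lambda r:r[0])
E
python3 - <<'E'
from pk import *
import pickle
R_=plan3([.6478,.1338,.032],[-.5003,.8529,-.149],.038,.602,.155)
for r in R_: print(r[0],r[1],r[2],r[4],*r[8:])
pickle.dump(R_,open("r3.pkl","wb"))
E
```

```text
179.37754172911121 1 30 [0.6456 0.1376 0.0164] [  4.  43.  71.  11.  72. -30.] [  5.  36.  67.  10.  82. -27.] [  1.  11. 115. 115.  30. 141.] [  1.  37. 117. 143.  48. 107.]
```

```bash
python3 - <<'E'
from pk import *
import pickle
for el,gz in ((12,.038),(30,.040),(35,.041)):
  for r in plan3([.6478,.1338,.032],[-.5003,.8529,-.149],gz,.602,.155,el=el,azs=(20,30,40,50,60)): print(el,round(r[0]),r[1],r[2],r[4],*r[8:])
E
```

```text
12 166 1 30 [0.6471 0.1349 0.016 ] [  7.  41.  74.   3.  67. -25.] [  7.  34.  69.   3.  78. -24.] [  1.  13. 118. 130.  38. 126.] [  1.  41. 117. 146.  59. 102.]
12 166 1 20 [0.6471 0.1349 0.016 ] [  7.  41.  74.   3.  67. -25.] [  7.  34.  69.   3.  78. -24.] [  6.  12. 119. 153.  32. 110.] [  6.  41. 118. 164.  58.  96.]
12 175 1 40 [0.6471 0.1349 0.016 ] [  7.  41.  74.   3.  67. -25.] [  7.  34.  69.   3.  78. -24.] [ -3.  15. 115. 114.  47. 136.] [ -3.  42. 114. 130.  61. 109.]
12 181 1 50 [0.6471 0.1349 0.016 ] [  7.  41.  74.   3.  67. -25.] [  7.  34.  69.   3.  78. -24.] [ -7.  18. 110. 102.  57. 141.] [ -7.  43. 110. 115.  65. 115.]
12 184 1 60 [0.6471 0.1349 0.016 ] [  7.  41.  74.   3.  67. -25.] [  7.  34.  69.   3.  78. -24.] [ -9.  22. 105.  93.  66. 144.] [ -9.  45. 105. 103.  69. 120.]
```

A direct regrip would put the camera underneath or exceed joint 6. So I'll grip the tube straight, weigh it, lay it flat on the open bench, then repeat the regrip sequence that worked.

```bash
python3 - <<'E'
from pk import *
c=np.array([.6478,.1338]); 
p=[*c,.10]; a=best(p,30.4); robot.move_ptp(p,down(a)); robot.pause(.3); m0=mom()
print(a,robot.move_l([*c,.017],feed=.08,max_force=12)); say("down")
set_gripper(.02); robot.pause(.2); say("grip")
robot.move_l([*c,.16],feed=.15); robot.pause(.5); m1=mom(10); R=Rt()
say("lift"); mt=R.T@(m1-m0); print("moment tool",mt,"heavy",-np.sign(mt[2])*R[:,1])
f=grab_frame("wrist"); save(f,"w17"); print(np.round(status.get_joint_positions(),1))
E
```

```text
30.4 False
down 84.33 [0.6481 0.1339 0.0176] F [ 0.1 -0.4 -0.6] w 0.0851
grip 85.03 [0.6479 0.1338 0.0172] F [-2.4  0.4  5. ] w 0.0347
lift 87.13 [0.6478 0.1338 0.16  ] F [-0.3 -0.4 -2.1] w 0.0347
moment tool [-0.0331  0.0005 -0.067 ] heavy [-0.5061  0.8625  0.    ]
[  8.5  34.8  71.4   0.   73.7 -21.9]
```

View pics/w17.png

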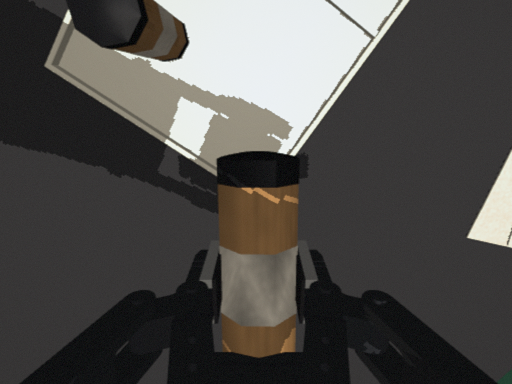

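The moment is −0.067 N·m, so the heavy end is the inner one, agreeing with the statics. Now I'll plan the lay-down on the free bench.

```bash
python3 - <<'E'
from pk import *
import pickle
R=Rt(); P0=np.array(status.get_position()); c=P0+[0,0,.032-.0172]
t=np.array([-.5003,.8529,-.149]); t/=np.linalg.norm(t)
Z=np.array([0,0,1.])
def fr(t):
    n=-Z-(-Z@t)*t; n/=np.linalg.norm(n); return np.c_[t,n,np.cross(t,n)]
best_=[]
for xx,yy in ((.46,-.12),(.44,-.16)):
  for hd in range(-180,180,15):
    h=np.array([np.cos(np.radians(hd)),np.sin(np.radians(hd)),0])
    Q=fr(h)@fr(t).T; R2=Q@R; C=np.array([xx,yy,.019]); P2=C+Q@(P0-c); o=eu(R2)
    q=[planner.solve_ik(P2+[0,0,d],o) for d in (0,.12)]
    if any(v is None for v in q): continue
    pl=[r for r in plan([xx,yy,hd],h,.602,.155,azs=(40,)) if r[1]==-1]
    if not pl: continue
    best_.append((np.abs(np.array(q[1])-status.get_joint_positions()).max()+pl[0][0],hd,xx,yy,P2,o,h,np.round(q[1]),pl[0][8],pl[0][10]))
best_.sort(key=lambda b:b[0])
for b in best_[:6]: print(b[0],b[1],b[2],b[4],*b[7:])
pickle.dump(best_,open("lay.pkl","wb"))
E
```

```text
279.16816812859764 -30 0.44 [ 0.4419 -0.1611  0.0044] [-24.  10. 112.  -1.  49.  97.] [-23.  11. 124.  -6.  25. -78.] [ -3.  13. 113. 101.  41. -32.]
282.3997453876437 -15 0.46 [ 0.4621 -0.1206  0.0044] [-19.  11. 111.   1.  50.  85.] [-20.  12. 123.   4.  25. -98.] [ -3.  13. 113. 101.  41. -32.]
282.82978948748473 -30 0.46 [ 0.4619 -0.1211  0.0044] [-18.  11. 111.  -2.  50. 103.] [-16.  12. 122. -11.  26. -68.] [ -3.  13. 113. 101.  41. -32.]
284.17259672410995 -15 0.44 [ 0.4421 -0.1606  0.0044] [-25.  10. 112.   2.  50.  79.] [ -27.   11.  124.    9.   26. -110.] [ -3.  13. 113. 101.  41. -32.]
285.97080336924756 0 0.46 [ 0.4622 -0.12    0.0044] [-20.  11. 111.   4.  50.  67.] [ -24.   12.  122.   17.   28. -128.] [ -3.  13. 113. 101.  41. -32.]
289.73979811343804 -180 0.46 [ 0.4578 -0.12    0.0044] [ -18.   19.  101.   -3.   69. -107.] [-16.  32.  93.  -6.  75.  77.] [ -3.  13. 113. 101.  41. -32.]
```

```bash
python3 - <<'E'
from pk import *
import pickle
b=pickle.load(open("lay.pkl","rb"))[0]; P2,o=b[4],b[5]
robot.move_ptp(P2+[0,0,.12],o); robot.move_l(P2+[0,0,.012],feed=.15); robot.pause(.15)
print(robot.move_l(P2-[0,0,.004],feed=.03,max_force=6)); say("laid")
set_gripper(.085); robot.pause(.2); robot.move_l(P2+[0,0,.12],feed=.25)
t=find([.44,-.16,-30],"w18",.22); print(t); say("")
f=grab_frame("scene"); save(f,"s8")
E
```

```text
True
laid 90.42 [ 0.4419 -0.1613  0.0054] F [-1.5 -2.3  2.7] w 0.0346
[[  0.4381  -0.1583   0.1189   0.0354 -29.6871 258.6124 163.2209]]
[  0.4381  -0.1583 -29.6871]
 92.46 [ 0.4394 -0.1597  0.2184] F [-0.1 -1.  -0. ] w 0.085
```

View pics/w18.png

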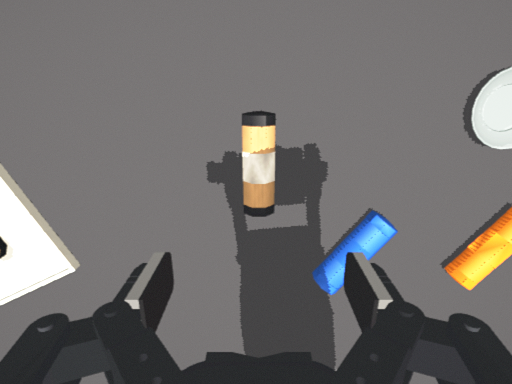

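View pics/s8.png

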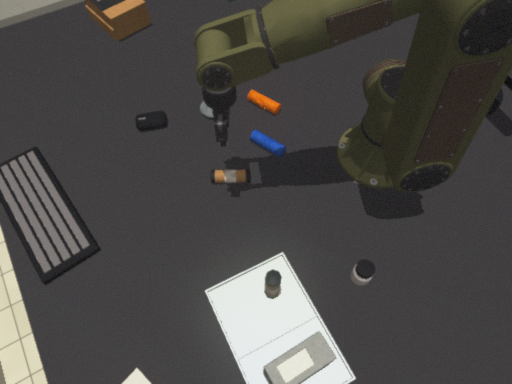

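The tube lies at wrist px (258,163), heavy end at heading −30°. Regripping leaning and standing it clear of tube 2.

```bash
python3 - <<'E'
from pk import *
t=[.4383,-.1585,-29.7]; h=[np.cos(np.radians(-29.7)),np.sin(np.radians(-29.7))]
r=[r for r in plan(t,h,.602,.155,azs=(40,)) if r[1]==-1][0]
lean(r)
over(r); f=grab_frame("wrist"); save(f,"w19")
import pickle; pickle.dump(r,open("r4.pkl","wb"))
E
```

```text
lean in, contact False 96.08 [ 0.4449 -0.1622  0.0056] F [-0.7  0.4  0.5] w 0.0853
grip 96.82 [ 0.4449 -0.1623  0.0058] F [-3.6  2.1  9.6] w 0.0349
lift 98.27 [ 0.4447 -0.1622  0.2049] F [ 0.2  0.1 -2.5] w 0.035
over 100.06 [0.6117 0.1629 0.2566] F [ 0.6  0.3 -2. ] w 0.0348
```

View pics/w19.png

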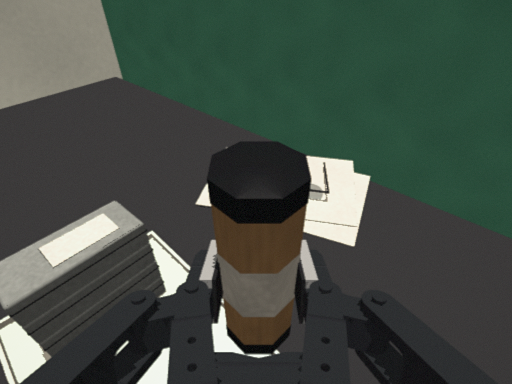

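```bash
sed -i 's/set_gripper(.085); robot.pause(.3)$/set_gripper(.062); robot.pause(.3)/' pk.py; python3 - <<'E'
from pk import *
import pickle
r=pickle.load(open("r4.pkl","rb")); stand(r)
f=grab_frame("wrist"); save(f,"w20")
p=np.array(status.get_position()); robot.move_l(p+[-.02,-.02,.10],feed=.2)
q=[.35,-.15,.35]; robot.move_ptp(q,down(best(q,30))); robot.pause(3); say("")
for n in ("scene","top"): f=grab_frame(n); save(f,n+"9")
E
python3 -c "
import cv2,numpy as np
a,b,c=[cv2.imread(f'pics/{n}.png') for n in('w20','scene9','top9')]
c=cv2.resize(c[80:190,60:220],(512,384)); cv2.imwrite('pics/m4.png',cv2.resize(np.vstack([np.hstack([a,b]),np.hstack([c,c*0])]),(800,600)))"
```

```text
touch True
stood; target z 0.0565 102.24 [0.6119 0.1632 0.0559] F [-2.7 -1.9  5.6] w 0.0351
back 104.08 [0.533  0.097  0.0935] F [-0.1  0.   0.1] w 0.0618
 109.34 [ 0.35 -0.15  0.35] F [ 0.4  0.3 -0. ] w 0.0616
```

View pics/m4.png

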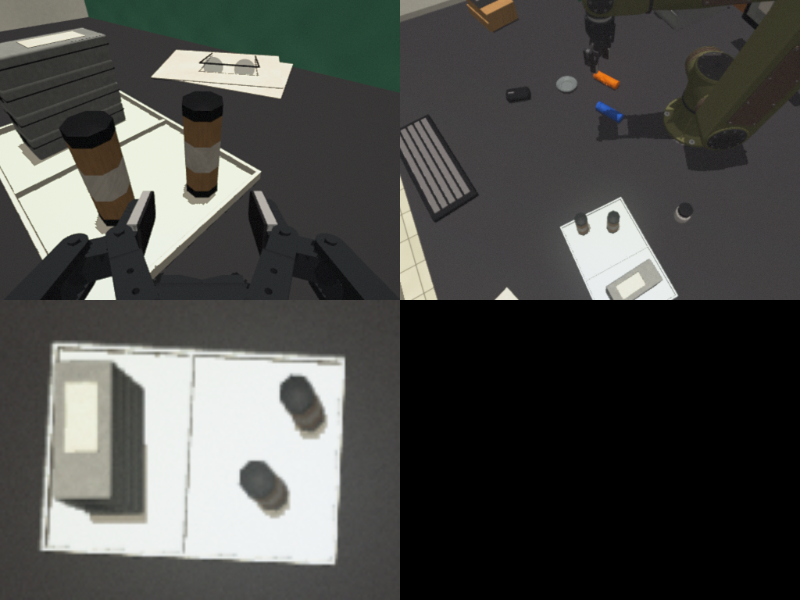

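Both tubes stand in the bay, the column is intact, and the arm is clear. Last, a numeric check of column, tubes and bystanders.

```bash
python3 - <<'E'
from pk import *
f=grab_frame("top"); P=cloud(f)
def rr(m,z): 
    return rect(f,m.astype(np.uint8),z)
x,y,z=P[...,0],P[...,1],P[...,2]
print("column top",rr((z>.13)&(z<.16)&(y>.3),.14)[:,:5])
print("tube tops",rr((z>.10)&(z<.14)&(y>.08)&(y<.28)&(x>.45),.122)[:,:5])
g={k:v for k,v in np.load("pics/top0.npz").items()}
for n,(u0,u1,v0,v1) in dict(petri=(360,400,180,220),mouse=(378,415,110,155),canister=(125,155,212,240)).items():
    d=np.abs(f["img"][v0:v1,u0:u1].astype(int)-g["img"][v0:v1,u0:u1]).mean(); s=cv2.phaseCorrelate(g["img"][v0:v1,u0:u1].mean(2),f["img"][v0:v1,u0:u1].mean(2)); print(n,round(d,1),np.round(s[0],2))
say("")
order.finish_job(); say("done")
E
```

```text
column top [[ 0.5647  0.3793  0.1412  0.0676 -0.3043]]
tube tops [[ 0.5135  0.1948  0.0386  0.0362 88.6951]
 [ 0.5992  0.1506  0.0366  0.036  -1.0224]]
petri 2.3 [-0.1  -0.03]
mouse 2.8 [0.04 0.4 ]
canister 2.4 [ 0.01 -0.1 ]
 109.49 [ 0.35 -0.15  0.35] F [-0.3  0.2 -0. ] w 0.0617
the job is handed in; nothing more can be done
the job is handed in; nothing more can be done
```

The job is handed in at 109.5 s. All three loose cases are stacked on the base case, and both core tubes stand heavy end down in the empty half of the tray.

- **Cases:** The wrist camera put each stacked case within about 0.5 mm and 0.1° of the base case, and the last pictures show the column intact.
- **Tubes:** I found each heavy end from the wrist moment (+0.11 and +0.106 N·m), then regripped with the tool leaning so the tubes went down upright.
- **Fallen tube:** The first tube stood for about 2 s after release, then was found lying across the tray rim, probably from the expected knock. I did not see it fall. I weighed it again (−0.067 N·m, which agreed with how it lay on the rim), laid it on the bench and stood it again.
- **Final check:** About 5 s after backing off from the re-stood tube, both were upright near (0.514, 0.195) and (0.599, 0.151).
- **Left alone:** The petri dish and lens canister shifted by no more than 0.1 px in the top view. The mouse read 0.4 px, about 1 mm and close to noise. I never touched the blue and orange look-alikes.
- **Disagreement:** The top, scene and wrist cameras differ by 3–7 mm in absolute position. I placed everything using wrist readings relative to each other.

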